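# Blow off washed engine parts under extraction

### The arm

A 7-joint arm with a two-finger parallel gripper is mounted at the origin on the work surface. World frame = base frame: x ahead of the robot, y to its left, z up, the work surface at z = 0. Lengths are in m, angles in rad, forces in N, time in s.
With the tool pointing down it reaches from about 0.425 to 0.875 m from the base axis. Payload 8.4 kg.
Tool frame: the origin (TCP) lies midway between the tips of the shut fingers; the grasp point (between the pads) lies behind it (arm.grip_depth is the z of the grasp point in the tool frame, in m); z points along the fingers, y is the line along which they close (so a half turn about z gives the same grasp; the last joint's range is limited). The gripper opens to 87 mm and grips with 3 to 60 N. Pads are 19 mm wide; open, the fingers measure 117 mm over their backs; the gripper's body (75 mm by 190 mm) begins 51 mm behind the grasp point.
Start: joints at [-1.325, 0.333, 0.04, 1.465, -0.013, 1.343, -0.059], TCP at [0.22, 0.612, 0.223] pointing down, gripper open.
Joint ranges: [-2.58, 2.58], [-0.38, 2.09], [-1.3, 1.39], [0.25, 2.4], [-1.5, 4.64], [0.08, 2.09], [-2.65, 2.65]. Speed limits (rad/s): [2.22, 2.22, 2.79, 2.79, 3.14, 3.14, 3.14].

### API

Orientations are given as a unit quaternion [w, x, y, z].
In Python, from plant import arm gives the robot as it stands.
- The arm moves only by the shell command python3 -m handwheel 'ROWS' [FORCE]. ROWS is JSON, a list that holds one entry, the list of rows, each a list of 7 numbers: the shift along the tool's x, y, z each as a share of 100 mm, from -1 to 1, then the turn, a rotation vector about the tool's x, y, z each as a share of 2 pi rad, from -1 to 1, then the opening, from 0 (shut) to 1 (fully open). In form: [[[tx, ty, tz, ax, ay, az, jaw], ...]]. A call has 1 to 20 rows; each row is the pose to reach, as a shift and turn from the pose commanded when the call began, along the tool's axes at that moment, turning the shorter way round; what a row does not reach only later rows make up. A row lasts 1/8 s, in which the tool goes at most 62.5 mm and 10.7 degrees, less where a joint would pass 70% of its speed; a pose out of reach is approached as far as the arm can. A call with a number of a shift or a turn outside -1 to 1 is refused whole. A call with a gripper value outside its range is refused whole. The fingers move at their own pace and stop on an object; FORCE is the grip in N (left out, the last holds). Time passes only in rows, so rows that repeat a pose let the fingers close. It gives the time, the measured TCP pose, the force, the opening and the grip force at its end, in the units of the state.
- arm.get_state(): the state, without advancing time (a new reading comes with each control period).
- arm.grab_frame(name): name is "side" or "top"; returns the picture (480x640x3 uint8, red, green, blue); there is no depth.
- arm.get_calibration(name): a dict with "fx", "fy", "cx", "cy" (pixels), "rvec" (rotation vector, rad) and "tvec" (3), from world to camera coordinates, as OpenCV has them. Camera axes: x right, y down, z forward; pixel columns grow to the right and rows downward; lengths in m; the calibration is good to about 2 mm. A picture is of the moment at which its call begins. get_calibration takes no time and is no camera call.
- arm.hand_in(): hands the job in; it is judged then, once.
The state is a dict: "time": time; "qpos": joint angles; "joint_vel": joint speeds; "tau": joint torques, N m; "position": TCP position; "orientation": TCP orientation; "force": force on the tool from outside, world axes, zero at the start; "moment": the same for the moment, N m; "width": finger opening in m; "grasp_force": force on a finger pad.
Only numpy, scipy, OpenCV 4.12 (cv2) and the standard library are available. Lean on these libraries where they do the work, as an engineer would, in place of code of your own. Each camera call takes 0.05 s, during which the arm holds its last target. There are 200 camera calls.

### The job

Stand the washed engine parts from the mat upright in the aluminium tray, one to a pocket, and slide the yellow extraction gate fully open to its green end stop. Only then take the air wand and, with all parts in the tray, hold its jet steadily on the top of each part for three seconds from about 6 cm away, working from the largest part to the smallest. Lay the wand back in its cradle, then slide the gate fully shut, leaving the parts in their pockets and the steel socket and the grease can where they stand.

Things in the scene. Friction and masses are not known exactly. Their poses are not given: they have to be found in the camera images.
- gear: largest part, bright steel gear wheel: toothed flange 61 mm across, 14 mm thick, round boss 30 mm across rising to 44 mm; solid, stands flange down, boss up; origin at the centre of its underside, z up; may be absent (there are 3 or 4 parts)
- gear_top (a point): centre of the top face of the gear's boss: the point to aim the wand at
- pulley: second largest, blue pulley: flange 50 mm across, 14 mm thick, boss 28 mm across rising to 42 mm; solid, stands flange down, boss up; origin at the centre of its underside, z up; may be absent (there are 3 or 4 parts)
- pulley_top (a point): centre of the top face of the pulley's boss: the point to aim the wand at
- bush: third, brass flanged bush: flange 40 mm across, 12 mm thick, boss 26 mm across rising to 40 mm; solid, stands flange down, boss up; origin at the centre of its underside, z up; may be absent (there are 3 or 4 parts)
- bush_top (a point): centre of the top face of the bush's boss: the point to aim the wand at
- plug: smallest, red plug: flange 30 mm across, 12 mm thick, boss 22 mm across rising to 38 mm; solid, stands flange down, boss up; origin at the centre of its underside, z up; may be absent (there are 3 or 4 parts)
- plug_top (a point): centre of the top face of the plug's boss: the point to aim the wand at
- mat: fixed black rubber mat 200 x 210 x 4 mm, where the parts stand at the start; origin at the centre of its underside; it lies left or right of the tray
- tray: fixed open aluminium tray 181 x 181 mm, outer walls and one cross of dividers 5 mm thick, all 14 mm high above the table, floor 5 mm thick; four square pockets 83 mm wide, centred at x = +-44 mm, y = +-44 mm in its frame; origin at the centre of its underside
- wand: cordless air wand, 0.35 kg: orange straight handle 110 mm long (x) x 30 mm wide (y) x 34 mm high, black battery (26 x 38 x 46 mm) behind it at -x, black barrel and thin aluminium nozzle bent down at +x; z up; origin at the centre of the handle's underside; grip it across y at the middle of the handle, near its centre of mass. It blows by itself while it is held: there is no trigger to pull
- wand_nozzle (a point): tip of the nozzle, at x = 120.5, y = 0, z = -25 mm in the wand's frame; the z axis of this frame is the air jet: in the wand's frame it points along (0.5, 0, -0.866), forwards and 60 degrees downwards
- cradle: fixed grey cradle of the wand: base 120 x 90 x 10 mm, two supports 14 mm thick at x = +-41 mm, their tops 50 mm above the table with yellow side lips (inner gap 40 mm, rising 14 mm above the seat); between the supports there is 68 mm of free room for fingers; origin at the centre of its underside, x along the handle with the nozzle at +x; it lies on the other side of the tray from the mat
- cradle_seat (a point): middle of the cradle's seat, 50 mm above its origin: the wand's origin lies here when it rests in the cradle
- extractor: fixed green extraction unit behind the tray: plinth 70 x 200 x 40 mm with the gate's track on top (40 mm wide, top 54 mm above the table), and a box 120 x 280 x 100 mm behind it (from 45 to 165 mm in x); origin at the centre of the plinth's underside; y runs along the track, a red mark at its -y end (shut), a green one at its +y end (open)
- gate_top (a point): top centre of the yellow gate grip, a block 28 mm (x) x 20 mm (y) x 40 mm high, its top 94.5 mm above the table; it slides along the extractor's y
- gate (a joint): position of the extraction gate: 0 = shut (grip at the red -y end stop), 0.12 m = fully open (grip at the green +y end stop)
- socket: leave alone: steel socket, tube 32 mm across, 34 mm high, standing beside the extractor; origin at its underside
- grease_can: leave alone: grease can with a blue label, 60 mm across, 70 mm high, standing beside the extractor; origin at its underside
Mind the look-alikes: they are no part of the job. What is shaped like the pulley but purple is not meant.

How it is judged:
On the way, in this order (a step that is already met when the one before it is completed fails the run):
1. all parts that are present stand released in the tray, one to a pocket, and the gate is fully open (at least 113 of 120 mm) (x of gear in the frame of tray between -0.085 and 0.085 m and y of gear in the frame of tray between -0.085 and 0.085 m and z of each of gear, pulley, bush, plug in the frame of tray below 0.011 m and angle between each of gear, pulley, bush, plug's own z axis and vertical below 0.12 rad and linear speed of each of gear, pulley, bush, plug below 0.03 m/s and x of pulley in the frame of tray between -0.085 and 0.085 m and y of pulley in the frame of tray between -0.085 and 0.085 m and x of bush in the frame of tray between -0.085 and 0.085 m and y of bush in the frame of tray between -0.085 and 0.085 m and x of plug in the frame of tray between -0.085 and 0.085 m and y of plug in the frame of tray between -0.085 and 0.085 m and horizontal distance between gear and pulley above 0.055 m and horizontal distance between each of gear, pulley and bush above 0.055 m and horizontal distance between each of gear, pulley, bush and plug above 0.055 m and value of joint gate above 0.113 m and contact force between each of gear, pulley, bush, plug and the fingers below 0.1 N), for 0.3 s.
2. the wand's jet is held on the top of the gear for 2.5 s: jet line within 14 mm, nozzle 25 to 95 mm away (x of gear_top in the frame of wand_nozzle between -0.014 and 0.014 m and y of gear_top in the frame of wand_nozzle between -0.014 and 0.014 m and z of gear_top in the frame of wand_nozzle between 0.025 and 0.095 m), for 2.5 s.
3. the wand's jet is held on the top of the pulley for 2.5 s: jet line within 14 mm, nozzle 25 to 95 mm away (x of pulley_top in the frame of wand_nozzle between -0.014 and 0.014 m and y of pulley_top in the frame of wand_nozzle between -0.014 and 0.014 m and z of pulley_top in the frame of wand_nozzle between 0.025 and 0.095 m), for 2.5 s.
4. the wand's jet is held on the top of the bush for 2.5 s: jet line within 14 mm, nozzle 25 to 95 mm away (x of bush_top in the frame of wand_nozzle between -0.014 and 0.014 m and y of bush_top in the frame of wand_nozzle between -0.014 and 0.014 m and z of bush_top in the frame of wand_nozzle between 0.025 and 0.095 m), for 2.5 s.
5. the wand's jet is held on the top of the plug for 2.5 s: jet line within 14 mm, nozzle 25 to 95 mm away (x of plug_top in the frame of wand_nozzle between -0.014 and 0.014 m and y of plug_top in the frame of wand_nozzle between -0.014 and 0.014 m and z of plug_top in the frame of wand_nozzle between 0.025 and 0.095 m), for 2.5 s.
At the end, for the whole second after the job is handed in: Every part stands upright (tilt under 0.12 rad) at rest on the tray's floor, one to a pocket; the wand rests level in its cradle, within 20 mm of the seat point and 0.2 rad of its direction; the gate is shut to within 7 mm (x of gear in the frame of tray between -0.085 and 0.085 m and y of gear in the frame of tray between -0.085 and 0.085 m and z of each of gear, pulley, bush, plug in the frame of tray below 0.011 m and angle between each of gear, pulley, bush, plug's own z axis and vertical below 0.12 rad and linear speed of each of gear, pulley, bush, plug, wand below 0.03 m/s and x of pulley in the frame of tray between -0.085 and 0.085 m and y of pulley in the frame of tray between -0.085 and 0.085 m and x of bush in the frame of tray between -0.085 and 0.085 m and y of bush in the frame of tray between -0.085 and 0.085 m and x of plug in the frame of tray between -0.085 and 0.085 m and y of plug in the frame of tray between -0.085 and 0.085 m and horizontal distance between gear and pulley above 0.055 m and horizontal distance between each of gear, pulley and bush above 0.055 m and horizontal distance between each of gear, pulley, bush and plug above 0.055 m and horizontal distance between wand and cradle_seat below 0.02 m and z of wand in the frame of cradle between 0.046 and 0.056 m and angle between the x axis of wand and the x axis of cradle, either way round below 0.2 rad and angle between wand's own z axis and vertical below 0.1 rad and value of joint gate below 0.007 m); the robot touches nothing.
It fails at once if the wand is away from its cradle (over 60 mm) while the gate is not open (under 90 mm) (distance between wand and cradle_seat above 0.06 m and value of joint gate below 0.09 m).
It fails at once if the socket or the grease can is moved over 30 mm (distance of any of socket, grease_can from where it was at the start of the episode above 0.03 m).
Of gear, pulley, bush, plug only 3 to 4 are there at a start; the rules pass over those that are not, and their reading is None.
At some moment in a run one of gear, pulley, bush, plug may be knocked a few centimetres aside while the robot is not near it.
It also fails if it takes over 210 s, if anything falls off the work surface, if the arm or the gripper's body presses on something with over 40 N, if the wrist force passes 120 N, or if a joint passes its speed limit or range.

## Working session

There is one attempt and no reset: what is moved stays moved. The work goes in short steps, Python scripts to look and compute and a shell command to move; the robot and the scene stay as the last step left them, time stands still between calls to the robot, and variables do not carry over. Pictures are saved under pics/ and viewed, at most 14 in all, crops included, and the job is handed in when it is done.

```bash
ls; mkdir -p pics; python3 - <<'E'
from plant import arm
import cv2,numpy as np
print(arm.get_state()); print(arm.grip_depth)
for n in("top","side"):
    cv2.imwrite(f"pics/{n}0.png",arm.grab_frame(n)[:,:,::-1]); c=arm.get_calibration(n); print(n,c)
    R=cv2.Rodrigues(np.array(c['rvec'],float))[0]; print(-R.T@np.array(c['tvec']).ravel())
E
```

```text
pics
{'time': 0.0, 'qpos': array([-1.32519511,  0.3338982 ,  0.03982852,  1.46627793, -0.01340305,
        1.34328498, -0.05847663]), 'joint_vel': array([ 1.58518244e-03,  1.37665239e-03,  2.17302783e-03,  3.96075168e-04,
       -9.84322090e-05, -1.04738391e-03, -1.44620574e-03]), 'tau': array([-4.75906290e-04, -6.56346273e+01,  1.33497253e+00, -4.03816366e+01,
       -5.97830373e-02,  4.45050909e-02,  1.43903690e-04]), 'position': array([0.21954807, 0.61130122, 0.22166359]), 'orientation': array([-9.25490028e-05,  1.71524085e-01,  9.85179601e-01, -7.96154411e-04]), 'force': array([0.39111605, 0.84129832, 0.378686  ]), 'moment': array([-0.09396289,  0.01834851,  0.01466704]), 'grasp_force': 0.0, 'width': 0.08717943375177578}
-0.0187
top {'fx': 594.0469636406966, 'fy': 594.0469636406966, 'cx': 306.3962373282893, 'cy': 247.45266619216588, 'rvec': array([ 2.12263234, -2.17987203,  0.10759306]), 'tvec': array([-0.01787431,  0.58168329,  1.31475759])}
[ 0.4210446  -0.05640846  1.37360911]
side {'fx': 555.1839128923805, 'fy': 555.1839128923805, 'cx': 317.75444103200675, 'cy': 239.04126515566483, 'rvec': array([ 2.16247931, -0.18574802,  0.07265503]), 'tvec': array([-0.56098658,  0.1194456 ,  1.13463645])}
[ 0.42698713 -0.95097799  0.72780211]
```

View pics/top0.png

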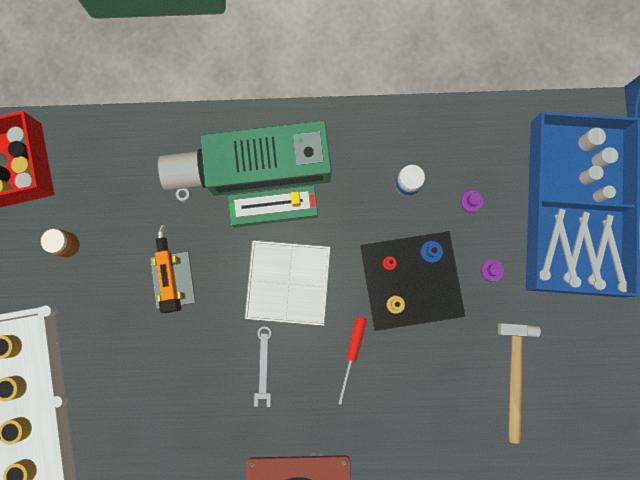

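View pics/side0.png

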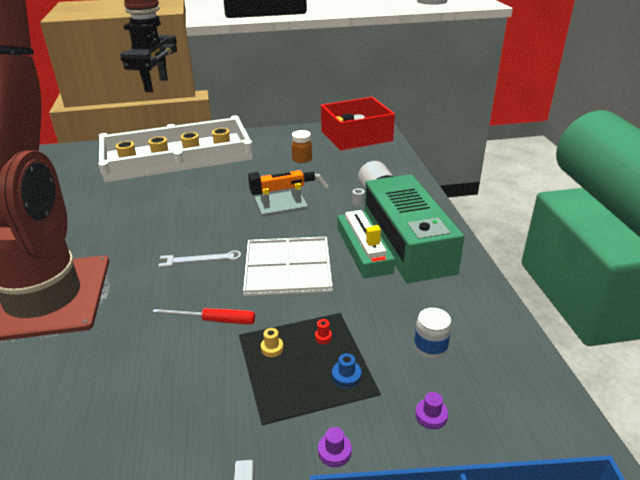

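The parts on the mat are the blue pulley (431,251), the brass bush (396,305) and the red plug (389,263); there is no gear. These could be mistaken for them:
- purple pulley-shaped parts at (472,201) and (492,270)
- the red screwdriver at (355,340)
- brass rings in the white bin at the left edge
- the blue-label can at (411,178)

I choose the three on the mat. The wand is at (167,272), the gate at (296,198) and the tray centre at (288,283).

```bash
cat > h.py <<'E'
from plant import arm
import cv2,numpy as np
from scipy.spatial.transform import Rotation as Ro
def cam(n):
    c=arm.get_calibration(n); R=cv2.Rodrigues(np.array(c['rvec'],float))[0]; t=np.array(c['tvec'],float).ravel()
    K=np.array([[c['fx'],0,c['cx']],[0,c['fy'],c['cy']],[0,0,1.]]); return K,R,t
def ray(n,p):
    K,R,t=cam(n); d=R.T@np.linalg.inv(K)@np.array([p[0],p[1],1.]); return -R.T@t,d/np.linalg.norm(d)
def onz(n,p,z):
    o,d=ray(n,p); return o+d*(z-o[2])/d[2]
def tri(a,b):
    o1,d1=ray("top",a);o2,d2=ray("side",b)
    s=np.linalg.lstsq(np.c_[d1,-d2],o2-o1,rcond=None)[0]; p,q=o1+s[0]*d1,o2+s[1]*d2
    return (p+q)/2,np.linalg.norm(p-q)
def proj(n,P):
    K,R,t=cam(n); q=K@(R@np.array(P)+t); return q[:2]/q[2]
HSV=dict(blue=((100,120,40),(116,255,255)),brass=((15,90,70),(27,255,255)),red=((0,150,70),(6,255,255)),yellow=((24,180,150),(33,255,255)),orange=((8,200,120),(17,255,255)))
def blobs(im,c,roi,amin=15):
    x0,y0,x1,y1=roi; m=cv2.inRange(cv2.cvtColor(im,cv2.COLOR_RGB2HSV),*map(np.array,HSV[c]))
    z=np.zeros_like(m); z[y0:y1,x0:x1]=m[y0:y1,x0:x1]
    cs=cv2.findContours(z,cv2.RETR_EXTERNAL,cv2.CHAIN_APPROX_NONE)[0]
    return z,sorted([k for k in cs if cv2.contourArea(k)>amin],key=cv2.contourArea,reverse=True)
E
python3 - <<'E'
from h import *
T=cv2.imread("pics/top0.png")[:,:,::-1].copy();S=cv2.imread("pics/side0.png")[:,:,::-1].copy()
R={"top":(T,(355,225,470,335)),"side":(S,(235,310,385,425))}
for n,(im,roi) in R.items():
    for c in("blue","brass","red"):
        for k in blobs(im,c,roi)[1][:2]: print(n,c,cv2.boundingRect(k),cv2.minEnclosingCircle(k),cv2.contourArea(k))
for n,im,roi in(("top",T,(145,180,330,320)),("side",S,(240,160,400,290))):
    for c in("yellow","orange"):
        for k in blobs(im,c,roi,6)[1][:4]: print(n,c,np.round(cv2.minAreaRect(k)[0],1),cv2.minAreaRect(k)[1:],cv2.contourArea(k))
# tray
for n,im,roi in(("top",T,(240,235,335,330)),("side",S,(235,230,340,300))):
    h=cv2.cvtColor(im,cv2.COLOR_RGB2HSV); m=cv2.inRange(h,(0,0,150),(180,40,255)); z=np.zeros_like(m); x0,y0,x1,y1=roi; z[y0:y1,x0:x1]=m[y0:y1,x0:x1]
    k=max(cv2.findContours(cv2.morphologyEx(z,cv2.MORPH_CLOSE,np.ones((5,5))),0,1)[0],key=cv2.contourArea)
    q=cv2.approxPolyDP(cv2.convexHull(k),6,True).reshape(-1,2); print(n,"tray",q.tolist(),[np.round(onz(n,p,.014),3).tolist() for p in q])
a=cv2.resize(T[170:335,140:340],None,fx=4,fy=4)[:600,:800]
a=np.vstack([cv2.resize(T[180:320,145:325],(400,311)),cv2.resize(T[225:335,355:475],(400,289))[:289]])
b=np.vstack([cv2.resize(S[160:290,240:407],(400,311)),cv2.resize(S[310:425,235:394],(400,289))])
cv2.imwrite("pics/crop0.png",np.hstack([a,b])[:,:,::-1])
E
```

```text
top blue (420, 241, 23, 22) ((431.1875, 251.0625), 11.237940788269043) 358.5
top brass (386, 295, 19, 19) ((395.25, 304.25), 9.519816398620605) 258.5
top red (355, 317, 11, 18) ((358.9146423339844, 325.6707458496094), 9.203429222106934) 147.5
top red (382, 256, 15, 14) ((388.9385986328125, 262.6403503417969), 7.070654392242432) 133.5
side blue (331, 353, 31, 35) ((346.4109191894531, 370.33197021484375), 17.524383544921875) 754.5
side brass (260, 328, 24, 30) ((271.5, 342.1896667480469), 14.886222839355469) 507.0
side red (315, 318, 17, 27) ((323.0, 331.0), 13.038504600524902) 306.0
side red (235, 310, 20, 14) ((244.0, 316.5), 11.10190200805664) 224.5
top yellow [295.  198.5] ((13.0, 8.0), 90.0) 75.0
top orange [164.9 274.9] ((48.93178939819336, 14.566398620605469), 81.8698959350586) 580.5
side yellow [373.  234.5] ((19.0, 14.0), 90.0) 208.0
side yellow [265.5 190.5] ((5.0, 5.0), 90.0) 16.5
side yellow [297.  185.5] ((5.0, 4.0), 90.0) 14.5
side orange [282.4 181.2] ((13.837203979492188, 42.576011657714844), 81.25383758544922) 361.5
top tray [[252, 241], [329, 247], [323, 325], [245, 318]] [[0.602, 0.092, 0.014], [0.583, -0.085, 0.014], [0.405, -0.066, 0.014], [0.426, 0.111, 0.014]]
side tray [[326, 236], [331, 290], [243, 293], [248, 239]] [[0.603, 0.092, 0.014], [0.579, -0.101, 0.014], [0.404, -0.078, 0.014], [0.425, 0.114, 0.014]]
```

View pics/crop0.png

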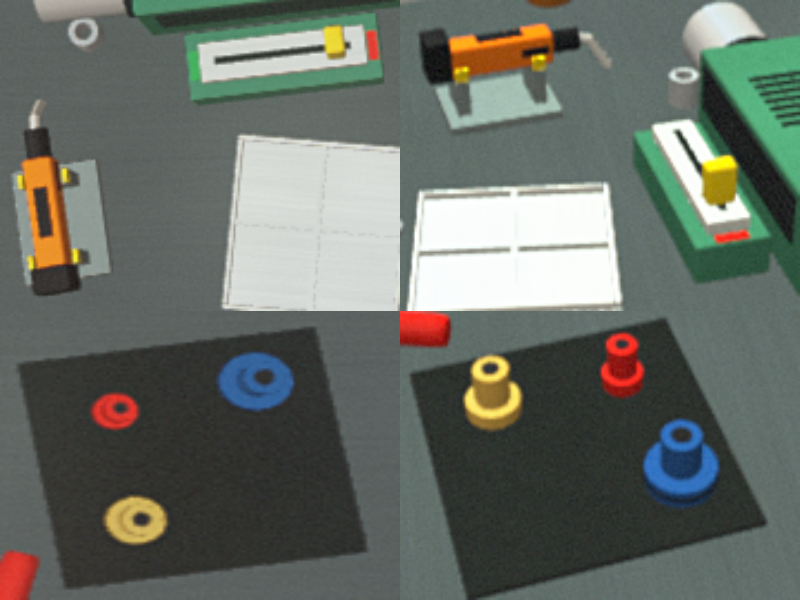

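The crop confirms the three parts on the mat, each with a dark bore at the centre of its boss top. The wand lies in the cradle with its nozzle away from the robot, and the gate stands at the red (shut) end. Next I triangulate the bores, the lips, the gate and the track.

```bash
cat >> h.py <<'E'
def hole(im,c,roi):
    z,ks=blobs(im,c,roi,40); out=[]
    for k in ks:
        b=np.zeros_like(z); cv2.drawContours(b,[cv2.convexHull(k)],-1,255,-1); b=cv2.erode(b,np.ones((3,3)))
        v=im.max(2).astype(float); x,y,w,h=cv2.boundingRect(k)
        d=((b>0)&(v<95)).astype(np.uint8)
        n,l,st,ce=cv2.connectedComponentsWithStats(d)
        g=[(st[i,4],*ce[i]) for i in range(1,n) if st[i,4]>=3 and (w>h*1.05 or ce[i][1]<y+h*.5 or w>=h*.95)]
        if g:
            i=max(g)
            ww=np.zeros(v.shape); cx,cy=int(round(i[1])),int(round(i[2])); ww[cy-3:cy+4,cx-3:cx+4]=np.clip(110-v[cy-3:cy+4,cx-3:cx+4],0,None)*(b[cy-3:cy+4,cx-3:cx+4]>0)
            Y,X=np.mgrid[:v.shape[0],:v.shape[1]]; out.append((np.array([(X*ww).sum(),(Y*ww).sum()])/ww.sum(),i[0],(x,y,w,h)))
    return out
E
python3 - <<'E'
from h import *
T=cv2.imread("pics/top0.png")[:,:,::-1].copy();S=cv2.imread("pics/side0.png")[:,:,::-1].copy()
for c,(rt,rs) in dict(blue=((415,235,450,265),(325,345,370,395)),brass=((380,290,410,320),(255,320,290,365)),red=((378,250,402,275),(310,315,338,350))).items():
    a=hole(T,c,rt);b=hole(S,c,rs); print(c,a,b)
    if a and b: print("  TRI",tri(a[0][0],b[0][0]))
    for k in blobs(T,c,rt)[1][:1]: # flange outline centre
        e=cv2.fitEllipse(cv2.convexHull(k)); print("  flange ell",e,onz("top",e[0],.017))
HSV['yl']=((20,90,90),(36,255,255))
for n,im,roi in(("top",T,(145,245,200,310)),("side",S,(245,165,310,215)),("top",T,(285,185,305,212)),("side",S,(360,220,390,250))):
    for k in blobs(im,'yl',roi,2)[1][:6]: print(n,cv2.minAreaRect(k),cv2.contourArea(k))
h=cv2.cvtColor(T,cv2.COLOR_RGB2HSV); m=cv2.inRange(h,(0,0,150),(180,45,255)); z=np.zeros_like(m); z[185:225,228:320]=m[185:225,228:320]
k=max(cv2.findContours(cv2.morphologyEx(z,cv2.MORPH_CLOSE,np.ones((9,9))),0,1)[0],key=cv2.contourArea); bx=cv2.boxPoints(cv2.minAreaRect(k)); print("track",[(np.round(p,1),np.round(onz("top",p,.054),3)) for p in bx])
k=blobs(T,'orange',(145,180,200,320))[1][0]; bx=cv2.boxPoints(cv2.minAreaRect(k)); print("handle",[(np.round(p,1),np.round(onz("top",p,.084),3)) for p in bx])
E
```

```text
blue [(array([433.80260138, 249.70084162]), np.int32(27), (420, 241, 23, 22))] [(array([348.38133874, 369.98478702]), np.int32(112), (331, 353, 31, 35))]
  TRI (array([ 0.56854271, -0.32310388,  0.02390549]), np.float64(0.0009424248157099311))
  flange ell ((431.2485656738281, 251.302734375), (21.4326114654541, 22.40735626220703), 101.3830337524414) [ 0.56624697 -0.31851341  0.017     ]
brass [(array([396.96      , 303.71764706]), np.int32(17), (386, 295, 19, 19))] [(array([270.364817 , 332.3837072]), np.int32(18), (260, 328, 24, 30))]
  TRI (array([ 0.44776237, -0.23153627,  0.04408661]), np.float64(0.0011761419394024522))
  flange ell ((395.24188232421875, 304.15985107421875), (18.610322952270508, 18.82040786743164), 70.27478790283203) [ 0.44800966 -0.23118363  0.017     ]
red [(array([390.68988764, 261.42247191]), np.int32(10), (382, 256, 15, 14))] [(array([322.64454976, 322.65876777]), np.int32(10), (315, 318, 17, 27))]
  TRI (array([ 0.54260718, -0.22179354,  0.04236618]), np.float64(0.0012001134102327506))
  flange ell ((389.0823669433594, 262.637939453125), (13.158778190612793
[... 320 characters left out ...]
), (6.0, 6.0), 90.0) 30.0
top ((295.5, 198.5), (15.0, 9.0), 90.0) 104.0
side ((373.0, 235.0), (20.0, 14.0), 90.0) 241.0
track [(array([233.1, 199.2], dtype=float32), array([0.693, 0.13 , 0.054])), (array([307.9, 190. ], dtype=float32), array([ 0.709, -0.04 ,  0.054])), (array([310.1, 207.9], dtype=float32), array([ 0.668, -0.044,  0.054])), (array([235.3, 217.1], dtype=float32), array([0.652, 0.125, 0.054]))]
handle [(array([154.2, 251.7], dtype=float32), array([0.575, 0.3  , 0.084])), (array([168.7, 249.6], dtype=float32), array([0.579, 0.268, 0.084])), (array([175.6, 298.1], dtype=float32), array([0.472, 0.253, 0.084])), (array([161.2, 300.1], dtype=float32), array([0.469, 0.284, 0.084]))]
```

```bash
cat >> h.py <<'E'
def plan(P,yaw=90.):
    """TCP target P, tool y at yaw deg, tool z down -> row shift/turn (may exceed 1: split)"""
    s=arm.get_state(); w,x,y,z=s['orientation']; R0=Ro.from_quat([x,y,z,w])
    a=np.radians(yaw); yv=np.array([np.cos(a),np.sin(a),0]); zv=np.array([0,0,-1.]); R1=Ro.from_matrix(np.c_[np.cross(yv,zv),yv,zv])
    print("t",s['time'],"pos",np.round(s['position'],4),"shift",np.round(R0.inv().apply(np.array(P)-s['position'])*10,3),"turn",np.round((R0.inv()*R1).as_rotvec()/2/np.pi,4))
E
python3 - <<'E'
from h import *
print("pulley top",onz("top",(433.8,249.7),.046))
for p in((179,295),(174,258.5),(158.5,298),(154,261.5)): print(onz("top",p,.064))
for r in(197,198,199): print("gate top",onz("top",(295.5,r),.0945))
for s in(227,229,231): print(tri((295.5,197.7),(373,s)))
plan([.22,.612,.2],90)
E
```

```text
pulley top [ 0.56659486 -0.31878201  0.046     ]
[0.47953479 0.25022365 0.064     ]
[0.56089593 0.26140166 0.064     ]
[0.47411185 0.29570707 0.064     ]
[0.55541016 0.30610861 0.064     ]
gate top [ 0.68579952 -0.01333046  0.0945    ]
gate top [ 0.68357079 -0.01327866  0.0945    ]
gate top [ 0.68134296 -0.01322688  0.0945    ]
(array([ 0.68414711, -0.01338765,  0.0962569 ]), np.float64(0.0005324512822747307))
(array([ 0.68479871, -0.01316506,  0.09115301]), np.float64(0.00025560045130030396))
(array([ 0.68545361, -0.01294195,  0.08602189]), np.float64(0.0010480062425720083))
t 0.1 pos [0.2195 0.6113 0.2217] shift [-0.002  0.008  0.217] turn [-0.0002 -0.     -0.0549]
```

```bash
python3 -m handwheel '[[[0,0,0,0,0,-0.0275,0.5],[0,0,0,0,0,-0.055,0.5],[0,0,0,0,0,-0.055,0.5]]]' 20; python3 -c "
from h import *
plan([.69,0,.2],90)"
```

```text
time: 0.48
position: [0.2197, 0.6115, 0.2221]
orientation: [-0.0, 0.0, 1.0, -0.0]
force: [-0.6, -0.1, 0.8]
width: 0.0649
grasp_force: 0.0
t 0.475 pos [0.2197 0.6115 0.2221] shift [-4.705 -6.113  0.224] turn [-0.0001 -0.0001 -0.0001]
```

```bash
for i in 1 2 3 4 5 6; do python3 -m handwheel '[[[-0.33,-0.45,0,0,0,0,0.55],[-0.66,-0.89,0,0,0,0,0.55],[-0.66,-0.89,0,0,0,0,0.55]]]' | grep -E "posit"; done; python3 -m handwheel '[[[-0.33,-0.45,0,0,0,0,0.55],[-0.68,-0.9,0,0,0,-0.015,0.55],[-0.68,-0.9,0,0,0,-0.015,0.55],[-0.68,-0.9,0,0,0,-0.015,0.55],[-0.68,-0.9,0,0,0,-0.015,0.55]]]'; python3 - <<'E'
from h import *
plan([.684,-.0133,.061],95.4)
E
```

```text
position: [0.29, 0.5191, 0.2229]
position: [0.3549, 0.4307, 0.2228]
position: [0.4202, 0.3422, 0.2227]
position: [0.4858, 0.2537, 0.2226]
position: [0.5515, 0.1651, 0.2224]
position: [0.6173, 0.0766, 0.2221]
time: 3.35
position: [0.6838, -0.0085, 0.2225]
orientation: [-0.0, -0.049, 0.999, 0.001]
force: [0.7, 0.6, 0.3]
width: 0.0482
grasp_force: 0.0
t 3.35 pos [ 0.6838 -0.0085  0.2225] shift [ 0.002 -0.051  1.615] turn [ 0.0003 -0.      0.0006]
```

```bash
python3 -m handwheel '[[[0,-0.05,0.4,0,0,0,0.55],[0,-0.05,0.8,0,0,0,0.55],[0,-0.05,0.8,0,0,0,0.55]]]' >/dev/null; python3 -m handwheel '[[[0,0,0.3,0,0,0,0.55],[0,0,0.6,0,0,0,0.55],[0,0,0.8,0,0,0,0.55],[0,0,0.8,0,0,0,0.55],[0,0,0.8,0,0,0,0.2],[0,0,0.8,0,0,0,0.2],[0,0,0.8,0,0,0,0.1],[0,0,0.8,0,0,0,0.1],[0,0,0.8,0,0,0,0.1],[0,0,0.8,0,0,0,0.1]]]' 15; python3 - <<'E'
from h import *
s=arm.get_state();print(s['position'],s['width'],s['grasp_force'])
E
```

```text
time: 4.97
position: [0.6851, -0.0168, 0.0632]
orientation: [0.001, -0.047, 0.999, 0.0]
force: [-0.1, 2.9, 5.4]
width: 0.0196
grasp_force: 15.0
[ 0.68512304 -0.01684556  0.0632425 ] 0.019605202509105978 15.00050263479352
```

```bash
python3 -m handwheel '[[[0,0.2,0,0,0,0,0.1],[0,0.4,0,0,0,0,0.1],[0,0.6,0,0,0,0,0.1],[0,0.8,0,0,0,0,0.1],[0,1,0,0,0,0,0.1],[0,1,0,0,0,0,0.1]]]'; python3 -m handwheel '[[[0,0.1,0,0,0,0,0.1],[0,0.17,0,0,0,0,0.1],[0,0.2,0,0,0,0,0.1],[0,0.23,0,0,0,0,0.1],[0,0.23,0,0,0,0,0.1]]]'
```

```text
time: 5.72
position: [0.6759, 0.0869, 0.0632]
orientation: [0.001, -0.049, 0.999, 0.001]
force: [4.3, 1.6, 4.0]
width: 0.0203
grasp_force: 15.0
time: 6.35
position: [0.6745, 0.1027, 0.0632]
orientation: [0.001, -0.046, 0.999, -0.002]
force: [6.9, -9.7, 3.6]
width: 0.0202
grasp_force: 15.0
```

```bash
python3 -m handwheel '[[[0,-0.02,0,0,0,0,0.55],[0,-0.02,0,0,0,0,0.55],[0,-0.02,0,0,0,0,0.55],[0,-0.02,-0.4,0,0,0,0.55],[0,-0.02,-0.8,0,0,0,0.55],[0,-0.02,-0.8,0,0,0.0145,0.55],[0,-0.02,-0.8,0,0,0.0145,0.55]]]'; python3 - <<'E'
from h import *
T=arm.grab_frame("top");S=arm.grab_frame("side")
for c,rt in dict(blue=(355,225,470,335),brass=(355,225,470,335),red=(375,225,420,290)).items():
    z,k=blobs(T,c,rt,40)
    for q in k[:2]: e=cv2.fitEllipse(cv2.convexHull(q)); print(c,np.round(e[0],1),np.round(onz("top",e[0],.017),4))
    z,k=blobs(T,'yellow',(225,180,320,215))
    for q in k[:1]: print(cv2.boundingRect(q))
plan([.5666,-.3188,.14])
E
```

```text
time: 7.22
position: [0.6729, 0.1042, 0.1425]
orientation: [-0.0, -0.003, 1.0, 0.0]
force: [-0.7, -0.4, -0.1]
width: 0.048
grasp_force: 0.0
blue [431.3 251.3] [ 0.5662 -0.3186  0.017 ]
brass [395.3 304.1] [ 0.448  -0.2312  0.017 ]
red [389.1 262.8] [ 0.5425 -0.2212  0.017 ]
t 7.325 pos [0.6725 0.1039 0.1417] shift [ 1.086 -4.22   0.02 ] turn [-0.     -0.0002  0.001 ]
```

```bash
for i in 1 2 3 4 5; do python3 -m handwheel '[[[0.11,-0.42,0,0,0,0,0.55],[0.217,-0.844,0,0,0,0,0.55],[0.217,-0.844,0,0,0,0,0.55]]]' | grep -E "posit"; done;  python3 - <<'E'
from h import *
plan([.5665,-.3187,.0225])
E
```

```text
position: [0.6507, 0.0139, 0.1422]
position: [0.6293, -0.0695, 0.1423]
position: [0.608, -0.1532, 0.1424]
position: [0.5867, -0.237, 0.1423]
position: [0.5654, -0.321, 0.1423]
t 9.2 pos [ 0.5654 -0.321   0.1423] shift [-0.012  0.024  1.197] turn [-0.0002 -0.0002  0.0002]
```

```bash
python3 -m handwheel '[[[-0.01,0.02,0.4,0,0,0,0.55],[-0.01,0.02,0.7,0,0,0,0.55],[-0.01,0.02,0.7,0,0,0,0.55]]]' >/dev/null; python3 -m handwheel '[[[0,0,0.25,0,0,0,0.55],[0,0,0.49,0,0,0,0.55],[0,0,0.49,0,0,0,0.55],[0,0,0.49,0,0,0,0.2],[0,0,0.49,0,0,0,0.2],[0,0,0.49,0,0,0,0.2],[0,0,0.49,0,0,0,0.2],[0,0,0.49,0,0,0,0.2]]]' 20; python3 -m handwheel '[[[0,0,-0.2,0,0,0,0.2],[0,0,-0.5,0,0,0,0.2],[0,0,-0.8,0,0,0,0.2],[0,0,-0.8,0,0,0,0.2]]]';python3 - <<'E'
from h import *
plan([.5524,.052,.1])
plan([.543,-.0355,.1])
E
```

```text
time: 10.58
position: [0.568, -0.3173, 0.0247]
orientation: [0.001, -0.002, 1.0, -0.0]
force: [-0.5, -0.1, 6.9]
width: 0.0272
grasp_force: 20.1
time: 11.08
position: [0.5686, -0.3179, 0.1068]
orientation: [0.002, -0.002, 1.0, -0.001]
force: [0.1, 0.3, -2.5]
width: 0.0269
grasp_force: 20.1
t 11.075 pos [ 0.5686 -0.3179  0.1068] shift [0.149 3.699 0.061] turn [-0.0003  0.0007  0.0006]
t 11.075 pos [ 0.5686 -0.3179  0.1068] shift [0.246 2.825 0.062] turn [-0.0003  0.0007  0.0006]
```

```bash
for i in 1 2 3 4; do python3 -m handwheel '[[[0.02,0.46,0,0,0,0,0.2],[0.037,0.925,0,0,0,0,0.2],[0.037,0.925,0,0,0,0,0.2]]]' | grep -E "posit|width"; done;  python3 -m handwheel '[[[0,0,0,0,0,0,0.2],[0,0,0,0,0,0,0.2]]]'; python3 - <<'E'
from h import *
plan([.5524,.052,.0262])
E
```

```text
position: [0.5634, -0.2191, 0.1024]
width: 0.0276
position: [0.559, -0.1278, 0.1027]
width: 0.0276
position: [0.5549, -0.0362, 0.1029]
width: 0.0276
position: [0.5509, 0.0556, 0.103]
width: 0.0273
time: 12.82
position: [0.5512, 0.0508, 0.1035]
orientation: [-0.0, -0.001, 1.0, -0.0]
force: [0.6, -0.7, -2.6]
width: 0.0272
grasp_force: 20.1
t 12.825 pos [0.5512 0.0508 0.1035] shift [-0.012  0.013  0.773] turn [-0.0001 -0.      0.0002]
```

```bash
python3 -m handwheel '[[[0,0,0.3,0,0,0,0.2],[0,0,0.6,0,0,0,0.2],[0,0,0.74,0,0,0,0.2],[0,0,0.78,0,0,0,0.2],[0,0,0.78,0,0,0,0.2]]]'; python3 -m handwheel '[[[0,0,0,0,0,0,0.5],[0,0,0,0,0,0,0.5],[0,0,0,0,0,0,0.5],[0,0,-0.3,0,0,0,0.5],[0,0,-0.8,0,0,0,0.5],[0,0,-0.8,0,0,0,0.5]]]'; python3 - <<'E'
from h import *
plan([.5426,-.2215,.1])
E
```

```text
time: 13.45
position: [0.5517, 0.0525, 0.0264]
orientation: [0.0, -0.002, 1.0, 0.0]
force: [0.7, 0.5, -2.7]
width: 0.0274
grasp_force: 20.1
time: 14.2
position: [0.5537, 0.0534, 0.1095]
orientation: [0.003, -0.002, 1.0, 0.001]
force: [-0.6, 0.0, -0.4]
width: 0.0436
grasp_force: 0.0
t 14.2 pos [0.5537 0.0534 0.1095] shift [ 0.122 -2.748  0.089] turn [0.0003 0.0011 0.0006]
```

```bash
for i in 1 2 3; do python3 -m handwheel '[[[0.02,-0.46,0,0,0,0,0.5],[0.035,-0.916,0,0,0,0,0.5],[0.035,-0.916,0,0,0,0,0.5]]]' | grep -E "posit"; done;  python3 -m handwheel '[[[0,0,0,0,0,0,0.5],[0,0,0,0,0,0,0.5],[0,0,0,0,0,0,0.5]]]'; python3 - <<'E'
from h import *
T=arm.grab_frame("top")
k=blobs(T,'red',(375,225,420,290),20)[1]
for q in k: e=cv2.fitEllipse(cv2.convexHull(q)); print(np.round(e[0],1),np.round(onz("top",e[0],.017),4))
plan([.5426,-.2215,.021])
E
```

```text
position: [0.5472, -0.0429, 0.1051]
position: [0.5441, -0.1335, 0.1052]
position: [0.5409, -0.2243, 0.1052]
time: 15.7
position: [0.542, -0.2204, 0.1055]
orientation: [-0.0, -0.003, 1.0, 0.0]
force: [-0.0, 0.7, -0.1]
width: 0.0435
grasp_force: 0.0
t 15.75 pos [ 0.5419 -0.2207  0.1056] shift [-0.007 -0.009  0.846] turn [0.0001 0.     0.0009]
```

```bash
python3 -m handwheel '[[[0,0,0.4,0,0,0,0.5],[0,0,0.7,0,0,0,0.5],[0,0,0.845,0,0,0,0.5],[0,0,0.845,0,0,0,0.5],[0,0,0.845,0,0,0,0.1],[0,0,0.845,0,0,0,0.1],[0,0,0.845,0,0,0,0.1],[0,0,0.845,0,0,0,0.1],[0,0,0.845,0,0,0,0.1]]]' 20; python3 -m handwheel '[[[0,0,-0.2,0,0,0,0.1],[0,0,-0.5,0,0,0,0.1],[0,0,-0.8,0,0,0,0.1],[0,0,-0.8,0,0,0,0.1],[0,0,-0.8,0,0,0,0.1]]]';python3 - <<'E'
from h import *
plan([.543,-.0355,.1])
E
```

```text
time: 16.88
position: [0.5421, -0.2219, 0.0218]
orientation: [0.001, -0.002, 1.0, -0.0]
force: [-1.1, 0.8, 5.7]
width: 0.0214
grasp_force: 20.0
time: 17.5
position: [0.5414, -0.2216, 0.1011]
orientation: [-0.0, -0.002, 1.0, 0.0]
force: [-0.0, -0.1, -1.4]
width: 0.0212
grasp_force: 20.0
t 17.5 pos [ 0.5414 -0.2216  0.1011] shift [-0.023  1.861  0.012] turn [ 0.     -0.      0.0006]
```

```bash
for i in 1 2; do python3 -m handwheel '[[[0,0.46,0,0,0,0,0.1],[-0.01,0.93,0,0,0,0,0.1],[-0.01,0.93,0,0,0,0,0.1]]]' | grep -E "posit|width"; done;  python3 -m handwheel '[[[0,0,0,0,0,0,0.1],[0,0,0,0,0,0,0.1],[0,0,0.3,0,0,0,0.1],[0,0,0.6,0,0,0,0.1],[0,0,0.74,0,0,0,0.1],[0,0,0.78,0,0,0,0.1],[0,0,0.78,0,0,0,0.1]]]'; python3 -m handwheel '[[[0,0,0,0,0,0,0.5],[0,0,0,0,0,0,0.5],[0,0,0,0,0,0,0.5],[0,0,-0.3,0,0,0,0.5],[0,0,-0.8,0,0,0,0.5],[0,0,-0.8,0,0,0,0.5]]]'; python3 - <<'E'
from h import *
plan([.4479,-.2313,.1])
E
```

```text
position: [0.5419, -0.124, 0.0999]
width: 0.0214
position: [0.5425, -0.0321, 0.1002]
width: 0.0212
time: 19.12
position: [0.5435, -0.0363, 0.0237]
orientation: [0.0, -0.002, 1.0, -0.0]
force: [0.2, 0.4, -0.2]
width: 0.0216
grasp_force: 20.0
time: 19.88
position: [0.5455, -0.0359, 0.1068]
orientation: [0.003, -0.002, 1.0, 0.001]
force: [-0.3, 0.2, -0.1]
width: 0.0435
grasp_force: 0.0
t 19.875 pos [ 0.5455 -0.0359  0.1068] shift [ 0.984 -1.951  0.06 ] turn [0.0002 0.0011 0.0006]
```

```bash
for i in 1 2; do python3 -m handwheel '[[[0.25,-0.49,0,0,0,0,0.5],[0.48,-0.98,0,0,0,0,0.5],[0.48,-0.98,0,0,0,0,0.5]]]' | grep -E "posit"; done;  python3 -m handwheel '[[[0,0,0,0,0,0,0.5],[0,0,0,0,0,0,0.5],[0,0,0,0,0,0,0.5]]]'; python3 - <<'E'
from h import *
T=arm.grab_frame("top");cv2.imwrite("pics/top1.png",T[:,:,::-1][150:345,130:480].repeat(2,0).repeat(2,1))
plan([.4479,-.2314,.022])
E
```

```text
position: [0.493, -0.138, 0.1026]
position: [0.4458, -0.2353, 0.1028]
time: 21.0
position: [0.4482, -0.2311, 0.1029]
orientation: [-0.0, -0.003, 1.0, 0.0]
force: [-0.5, -0.1, -0.9]
width: 0.0434
grasp_force: 0.0
t 21.05 pos [ 0.4481 -0.2313  0.103 ] shift [ 0.002 -0.001  0.81 ] turn [ 0.     -0.      0.0009]
```

View pics/top1.png

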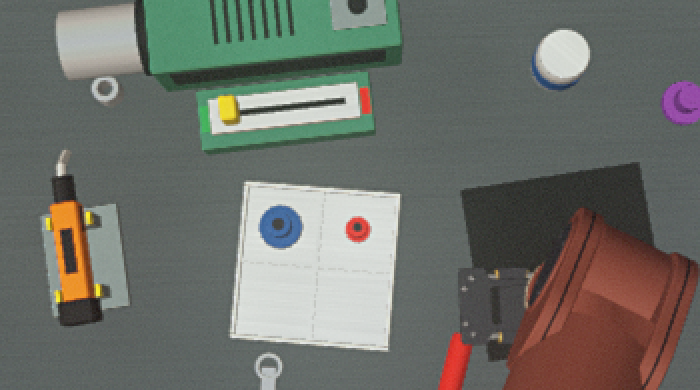

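The pulley (crop 281,227) and the plug (358,229) stand in the two far pockets, and the gate (228,109) is at the green end. The arm hides the bush, which hadn't moved when last seen.

```bash
python3 -m handwheel '[[[0,0,0.4,0,0,0,0.5],[0,0,0.7,0,0,0,0.5],[0,0,0.81,0,0,0,0.5],[0,0,0.81,0,0,0,0.5],[0,0,0.81,0,0,0,0.1],[0,0,0.81,0,0,0,0.1],[0,0,0.81,0,0,0,0.1],[0,0,0.81,0,0,0,0.1],[0,0,0.81,0,0,0,0.1]]]' 20; python3 -m handwheel '[[[0,0,-0.2,0,0,0,0.1],[0,0,-0.5,0,0,0,0.1],[0,0,-0.8,0,0,0,0.1],[0,0,-0.8,0,0,0,0.1],[0,0,-0.8,0,0,0,0.1]]]';python3 - <<'E'
from h import *
plan([.465,.0614,.1])
E
```

```text
time: 22.18
position: [0.4477, -0.2321, 0.0221]
orientation: [0.0, -0.002, 1.0, -0.0]
force: [-0.5, -0.1, -0.7]
width: 0.0101
grasp_force: 0.0
time: 22.8
position: [0.4474, -0.2319, 0.1015]
orientation: [-0.0, -0.002, 1.0, 0.0]
force: [-0.3, 0.6, -0.6]
width: 0.0085
grasp_force: 0.0
t 22.8 pos [ 0.4474 -0.2319  0.1015] shift [-0.188  2.932  0.016] turn [ 0.     -0.0001  0.0007]
```

The fingers closed to 8.5 mm on nothing, so the bush has probably been knocked aside. I'll look for it.

```bash
python3 - <<'E'
from h import *
T=arm.grab_frame("top");S=arm.grab_frame("side")
for n,im,roi in(("top",T,(335,215,480,345)),("side",S,(200,300,400,430))):
    for q in blobs(im,'brass',roi,20)[1]: print(n,cv2.boundingRect(q),cv2.contourArea(q))
cv2.imwrite("pics/side1.png",S[:,:,::-1][220:470,160:500].repeat(2,0).repeat(2,1))
E
```

```text
top (382, 293, 12, 9) 33.5
side (273, 323, 24, 30) 494.0
```

View pics/side1.png

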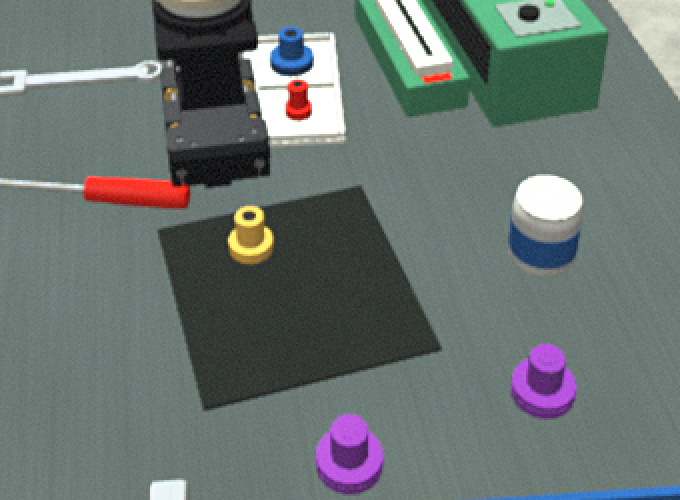

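The bush now stands upright about 13 px to the right of its old place in the side view (side crop 250,215), so it was knocked. I'll move the arm aside and measure it again in both views.

```bash
python3 -m handwheel '[[[0,0.5,-0.1,0,0,0,0.5],[0,0.9,-0.1,0,0,0,0.5],[0,0.9,-0.1,0,0,0,0.5],[0,0.9,-0.1,0,0,0,0.5]]]'|grep pos; python3 - <<'E'
from h import *
T=arm.grab_frame("top");S=arm.grab_frame("side")
b=hole(S,'brass',(255,310,310,365)); a=hole(T,'brass',(375,270,420,320)); print(a,b)
print(onz("side",b[0][0],.044), "old",onz("side",(270.36,332.38),.044))
if a: print(tri(a[0][0],b[0][0]))
for q in blobs(T,'brass',(370,270,420,330))[1]: print(cv2.boundingRect(q),onz("top",cv2.fitEllipse(cv2.convexHull(q))[0],.017))
plan([.465,-.22,.1])
E
```

```text
position: [0.447, -0.1426, 0.1116]
[] [(array([284.04166667, 327.40591398]), np.int32(16), (273, 323, 24, 30))]
[ 0.47226783 -0.22325895  0.044     ] old [ 0.44716914 -0.23144319  0.044     ]
t 23.5 pos [ 0.447  -0.1433  0.1117] shift [-0.179 -0.768  0.117] turn [-0.0001 -0.0001  0.0004]
```

```bash
python3 -m handwheel '[[[-0.15,-0.4,0,0,0,0,0.5],[-0.255,-0.8,0,0,0,0,0.5],[-0.255,-0.8,0,0,0,0,0.5],[-0.255,-0.8,0,0,0,0,0.5],[-0.255,-0.8,0,0,0,0,0.5]]]'|grep pos; python3 - <<'E'
from h import *
S=arm.grab_frame("side"); b=hole(S,'brass',(245,300,330,375)); print(b)
plan([.4727,-.2234,.022])
E
```

```text
position: [0.4729, -0.2213, 0.1119]
[(array([284.02124646, 327.42067989]), np.int32(16), (273, 323, 24, 30))]
t 24.175 pos [ 0.4731 -0.2213  0.112 ] shift [ 0.004 -0.022  0.9  ] turn [ 0.0001 -0.      0.0008]
```

```bash
python3 -m handwheel '[[[0,-0.02,0.4,0,0,0,0.5],[0,-0.02,0.7,0,0,0,0.5],[0,-0.02,0.895,0,0,0,0.5],[0,-0.02,0.895,0,0,0,0.5],[0,-0.02,0.895,0,0,0,0.1],[0,-0.02,0.895,0,0,0,0.1],[0,-0.02,0.895,0,0,0,0.1],[0,-0.02,0.895,0,0,0,0.1],[0,-0.02,0.895,0,0,0,0.1]]]' 20; python3 -m handwheel '[[[0,0,-0.2,0,0,0,0.1],[0,0,-0.5,0,0,0,0.1],[0,0,-0.8,0,0,0,0.1],[0,0,-0.8,0,0,0,0.1],[0,0,-0.8,0,0,0,0.1]]]';python3 - <<'E'
from h import *
plan([.465,.0614,.1])
E
```

```text
time: 25.3
position: [0.4738, -0.2241, 0.0234]
orientation: [0.001, -0.002, 1.0, 0.0]
force: [-1.1, 1.4, 6.6]
width: 0.0251
grasp_force: 20.0
time: 25.92
position: [0.4728, -0.2237, 0.1019]
orientation: [-0.0, -0.002, 1.0, 0.0]
force: [0.1, -0.0, -1.4]
width: 0.0254
grasp_force: 20.0
t 25.925 pos [ 0.4728 -0.2237  0.1019] shift [0.066 2.851 0.02 ] turn [ 0.0001 -0.0001  0.0006]
```

```bash
for i in 1 2 3; do python3 -m handwheel '[[[0.01,0.47,0,0,0,0,0.1],[0.02,0.95,0,0,0,0,0.1],[0.02,0.95,0,0,0,0,0.1]]]' | grep -E "posit|width"; done;  python3 -m handwheel '[[[0,0,0,0,0,0,0.1],[0,0,0,0,0,0,0.1],[0,0,0.3,0,0,0,0.1],[0,0,0.6,0,0,0,0.1],[0,0,0.74,0,0,0,0.1],[0,0,0.77,0,0,0,0.1],[0,0,0.77,0,0,0,0.1]]]'; python3 -m handwheel '[[[0,0,0,0,0,0,0.5],[0,0,0,0,0,0,0.5],[0,0,0,0,0,0,0.5],[0,0,-0.3,0,0,0,0.5],[0,0,-0.8,0,0,0,0.5],[0,0,-0.8,0,0,0,0.5]]]';  python3 -m handwheel '[[[0,0.4,-0.3,0,0,0,0.8],[0,0.95,-0.7,0,0,0,0.8],[0,0.95,-0.7,0,0,0,0.8],[0,0.95,-0.7,0,0,0,0.8]]]'; python3 -m handwheel '[[[-0.2,0.4,0,0,0,0,0.8],[-0.3,0.95,0,0,0,-0.023,0.8],[-0.3,0.95,0,0,0,-0.023,0.8],[-0.3,0.95,0,0,0,-0.023,0.8]]]'; python3 - <<'E'
from h import *
T=arm.grab_frame("top");S=arm.grab_frame("side");cv2.imwrite("pics/c2.png",np.vstack([T[:,:,::-1][150:345,130:450],S[:,:,::-1][150:310,150:470]]).repeat(2,0)[:600].repeat(2,1))
plan([.5175,.278,.1],98)
E
```

```text
position: [0.47, -0.125, 0.1012]
width: 0.0251
position: [0.4678, -0.0312, 0.1016]
width: 0.0256
position: [0.4657, 0.063, 0.1017]
width: 0.0255
time: 27.92
position: [0.4666, 0.0608, 0.0262]
orientation: [0.0, -0.002, 1.0, 0.0]
force: [0.5, -0.6, -0.9]
width: 0.0251
grasp_force: 20.0
time: 28.68
position: [0.4685, 0.0615, 0.1091]
orientation: [0.003, -0.002, 1.0, 0.001]
force: [-0.1, -0.5, 0.4]
width: 0.0431
grasp_force: 0.0
time: 29.18
position: [0.4654, 0.1556, 0.1749]
orientation: [-0.0, -0.002, 1.0, -0.0]
force: [0.7, -0.8, -0.0]
width: 0.0683
grasp_force: 0.0
time: 29.68
position: [0.4952, 0.2488, 0.1742]
orientation: [-0.001, -0.073, 0.997, -0.001]
force: [-0.5, -0.8, -0.2]
width: 0.0696
grasp_force: 0.0
t 29.775 pos [0.4954 0.2487 0.1749] shift [-0.262  0.258  0.749] turn [-0.0002 -0.0002  0.0009]
```

View pics/c2.png

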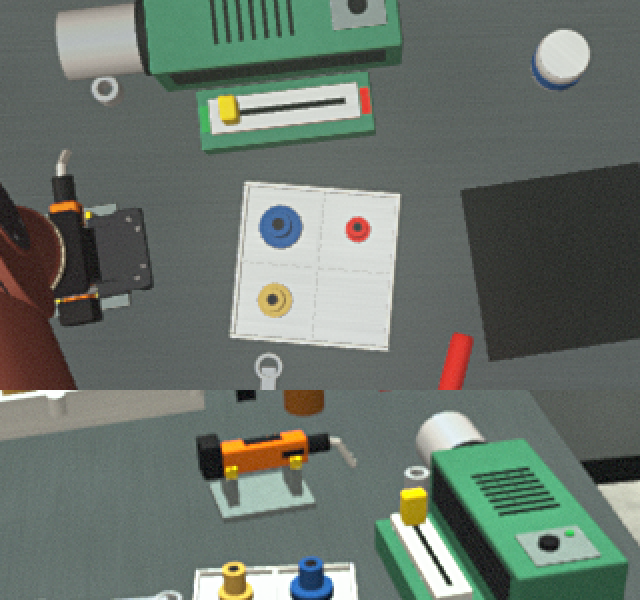

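Bush, pulley and plug each stand in their own pocket (top crop 274,299; 280,226; 357,229). The gate is open, and the wand is in its cradle with its tip at top pixel (162,226) and side pixel (326,186).

```bash
python3 - <<'E'
from h import *
T=arm.grab_frame("top");S=arm.grab_frame("side")
for c,z,rt,rs in(('blue',.047,(255,245,290,280),None),('brass',.045,(255,285,285,310),None),('red',.043,(295,250,325,275),None)):
    print(c,[np.round(onz("top",a[0],z),4) for a in hole(T,c,rt)])
print(tri((162.5,226.5),(326.5,186.5)))
plan([.519,.2785,.0483],97.8)
E
```

```text
blue [array([0.55  , 0.0521, 0.047 ])]
brass [array([0.4659, 0.0605, 0.045 ])]
red [array([ 0.5447, -0.0365,  0.043 ])]
(array([0.63990954, 0.29662444, 0.02860882]), np.float64(0.0009302565081446488))
t 29.875 pos [0.4955 0.2494 0.1755] shift [-0.275  0.254  1.272] turn [-0.     -0.      0.0015]
```

```bash
python3 -m handwheel '[[[-0.2,0.2,0,0,0,0,0.8],[-0.285,0.26,0,0,0,0.001,0.8],[-0.285,0.26,0.3,0,0,0.001,0.8],[-0.285,0.26,0.6,0,0,0.001,0.8],[-0.285,0.26,0.6,0,0,0.001,0.8],[-0.285,0.26,0.6,0,0,0.001,0.8]]]'; python3 -m handwheel '[[[0,0,0.3,0,0,0,0.8],[0,0,0.6,0,0,0,0.8],[0,0,0.67,0,0,0,0.8],[0,0,0.67,0,0,0,0.8],[0,0,0.67,0,0,0,0.2],[0,0,0.67,0,0,0,0.2],[0,0,0.67,0,0,0,0.2],[0,0,0.67,0,0,0,0.2],[0,0,0.67,0,0,0,0.2],[0,0,0.67,0,0,0,0.2]]]' 35; python3 -c "
from h import *
plan([.52,.279,.0483],97.8)"
```

```text
time: 30.62
position: [0.5202, 0.2808, 0.1168]
orientation: [0.0, -0.071, 0.998, 0.0]
force: [0.9, 0.4, 0.6]
width: 0.0696
grasp_force: 0.0
time: 31.88
position: [0.5198, 0.2806, 0.0486]
orientation: [-0.0, -0.071, 0.997, -0.0]
force: [-0.2, -2.4, 3.2]
width: 0.0301
grasp_force: 35.0
t 31.875 pos [0.5198 0.2806 0.0486] shift [-0.    -0.016  0.003] turn [-0.0001 -0.      0.0009]
```

```bash
python3 -m handwheel '[[[0,0,-0.2,0,0,0,0.2],[0,0,-0.5,0,0,0,0.2],[0,0,-0.9,0,0,0,0.2],[0,0,-0.9,0,0,0,0.2]]]'; python3 -m handwheel '[[[0,0,-0.4,0,0,0,0.2],[0,0,-0.6,0,0,0.03,0.2],[0,0,-0.6,0,0,0.055,0.2],[0,0,-0.6,0,0,0.08,0.2],[0,0,-0.6,0,0,0.105,0.2],[0,0,-0.6,0,0,0.13,0.2],[0,0,-0.6,0,0,0.13,0.2],[0,0,-0.6,0,0,0.13,0.2]]]';  python3 -c "
from h import *
print(arm.get_state()['qpos'])
plan([.55,.2026,.1226],0)"
```

```text
time: 32.38
position: [0.5211, 0.282, 0.1412]
orientation: [0.002, -0.071, 0.997, 0.001]
force: [-0.1, -0.3, -3.5]
width: 0.0299
grasp_force: 35.0
time: 33.38
position: [0.5192, 0.2809, 0.1976]
orientation: [-0.0, 0.329, 0.944, -0.001]
force: [0.4, -0.2, -4.1]
width: 0.0296
grasp_force: 35.0
[-0.90704236  0.23357769  0.3963829   1.66620968 -0.09375647  1.26197173
  0.40815495]
t 33.375 pos [0.5192 0.2809 0.1976] shift [-0.728 -0.421  0.75 ] turn [-0.0002  0.      0.1432]
```

```bash
python3 -m handwheel '[[[-0.1,-0.1,0,0,0,0.025,0.2],[-0.2,-0.2,0,0,0,0.05,0.2],[-0.3,-0.3,0.1,0,0,0.075,0.2],[-0.5,-0.42,0.2,0,0,0.1,0.2],[-0.73,-0.42,0.3,0,0,0.125,0.2],[-0.73,-0.42,0.4,0,0,0.143,0.2],[-0.73,-0.42,0.4,0,0,0.143,0.2],[-0.73,-0.42,0.4,0,0,0.143,0.2],[-0.73,-0.42,0.4,0,0,0.143,0.2]]]';  python3 -c "
from h import *
T=arm.grab_frame('top');S=arm.grab_frame('side')
cv2.imwrite('pics/c3.png',np.vstack([T[:,:,::-1][180:330,150:420],S[:,:,::-1][130:280,150:420]]).repeat(2,0).repeat(2,1))
plan([.55,.2026,.1226],0)"
```

```text
time: 34.5
position: [0.5505, 0.203, 0.159]
orientation: [0.0, 0.707, 0.707, 0.0]
force: [0.9, 0.2, -3.4]
width: 0.0299
grasp_force: 35.0
t 34.6 pos [0.5505 0.2028 0.1589] shift [-0.003 -0.005  0.363] turn [ 0.0001 -0.0001 -0.0001]
```

View pics/c3.png

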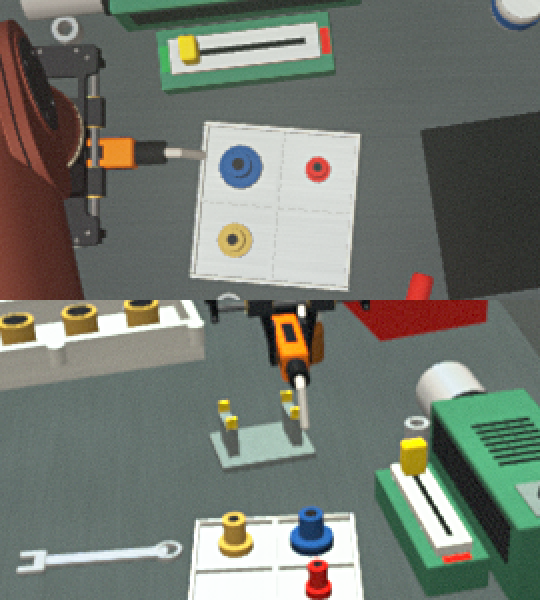

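The wand is level and points at the pulley; its tip is at top pixel (252,258) and side pixel (303,193). The parts are unchanged.

```bash
python3 -c "
from h import *
print(tri((252,258),(303,193.5)),proj('top',[.5505,.0823,.1353]),proj('side',[.5505,.0823,.1353]))"; python3 -m handwheel '[[[0,0,0.2,0,0,0,0.2],[0,0,0.35,0,0,0,0.2],[0,0,0.35,0,0,0,0.2],[0,0,0.35,0,0,0,0.2]]]'
```

```text
(array([0.55071985, 0.07918875, 0.13885774]), np.float64(0.0025227362309587385)) [250.73522493 257.7143864 ] [302.17183114 194.33478474]
time: 35.1
position: [0.5507, 0.2026, 0.124]
orientation: [0.0, 0.708, 0.706, 0.0]
force: [-0.1, -0.4, -3.5]
width: 0.0296
grasp_force: 35.0
```

```bash
for i in 1 2; do python3 -m handwheel '[[[0,0,0,0,0,0,0.2],[0,0,0,0,0,0,0.2],[0,0,0,0,0,0,0.2],[0,0,0,0,0,0,0.2],[0,0,0,0,0,0,0.2],[0,0,0,0,0,0,0.2],[0,0,0,0,0,0,0.2],[0,0,0,0,0,0,0.2],[0,0,0,0,0,0,0.2],[0,0,0,0,0,0,0.2],[0,0,0,0,0,0,0.2],[0,0,0,0,0,0,0.2],[0,0,0,0,0,0,0.2],[0,0,0,0,0,0,0.2]]]'; done | grep -E "pos|time"; python3 - <<'E'
from h import *
T=arm.grab_frame("top")
for c,z,rt in(('blue',.047,(250,240,295,280)),('brass',.045,(250,282,290,315)),('red',.043,(292,245,330,280))):
    print(c,[np.round(onz("top",a[0],z),4) for a in hole(T,c,rt)])
plan([.466,.211,.1206],0)
E
```

```text
time: 36.85
position: [0.5504, 0.2026, 0.1236]
time: 38.6
position: [0.5504, 0.2026, 0.1236]
blue [array([0.55  , 0.0521, 0.047 ])]
brass [array([0.4658, 0.0605, 0.045 ])]
red [array([ 0.5446, -0.0364,  0.043 ])]
t 38.65 pos [0.5504 0.2025 0.1236] shift [ 0.083 -0.845  0.03 ] turn [ 0.      0.     -0.0004]
```

```bash
python3 -m handwheel '[[[0.03,-0.3,0,0,0,0,0.2],[0.08,-0.6,0.02,0,0,0,0.2],[0.08,-0.845,0.03,0,0,0,0.2],[0.08,-0.845,0.03,0,0,0,0.2],[0.08,-0.845,0.03,0,0,0,0.2]]]'|grep pos; for i in 1 2; do python3 -m handwheel '[[[0,0,0,0,0,0,0.2],[0,0,0,0,0,0,0.2],[0,0,0,0,0,0,0.2],[0,0,0,0,0,0,0.2],[0,0,0,0,0,0,0.2],[0,0,0,0,0,0,0.2],[0,0,0,0,0,0,0.2],[0,0,0,0,0,0,0.2],[0,0,0,0,0,0,0.2],[0,0,0,0,0,0,0.2],[0,0,0,0,0,0,0.2],[0,0,0,0,0,0,0.2],[0,0,0,0,0,0,0.2],[0,0,0,0,0,0,0.2]]]'; done | grep -E "pos|time|orie"; python3 - <<'E'
from h import *
T=arm.grab_frame("top")
for c,z,rt in(('blue',.047,(250,240,295,280)),('brass',.045,(250,282,290,315)),('red',.043,(292,245,330,280))):
    print(c,[np.round(onz("top",a[0],z),4) for a in hole(T,c,rt)])
plan([.5446,.1141,.1186],0)
E
```

```text
position: [0.4666, 0.2108, 0.1209]
time: 41.02
position: [0.4659, 0.2108, 0.1205]
orientation: [0.0, 0.708, 0.706, -0.0]
time: 42.78
position: [0.4659, 0.2108, 0.1206]
orientation: [0.0, 0.708, 0.706, -0.0]
blue [array([0.55  , 0.0521, 0.047 ])]
brass [array([0.4659, 0.0604, 0.045 ])]
red [array([ 0.5446, -0.0365,  0.043 ])]
t 42.825 pos [0.4659 0.2108 0.1206] shift [-0.965  0.789  0.02 ] turn [ 0.      0.     -0.0004]
```

```bash
python3 -m handwheel '[[[-0.2,0.2,0,0,0,0,0.2],[-0.5,0.4,0,0,0,0,0.2],[-0.8,0.65,0,0,0,0,0.2],[-0.965,0.79,0.02,0,0,0,0.2],[-0.965,0.79,0.02,0,0,0,0.2],[-0.965,0.79,0.02,0,0,0,0.2]]]'|grep pos; for i in 1 2; do python3 -m handwheel '[[[0,0,0,0,0,0,0.2],[0,0,0,0,0,0,0.2],[0,0,0,0,0,0,0.2],[0,0,0,0,0,0,0.2],[0,0,0,0,0,0,0.2],[0,0,0,0,0,0,0.2],[0,0,0,0,0,0,0.2],[0,0,0,0,0,0,0.2],[0,0,0,0,0,0,0.2],[0,0,0,0,0,0,0.2],[0,0,0,0,0,0,0.2],[0,0,0,0,0,0,0.2],[0,0,0,0,0,0,0.2],[0,0,0,0,0,0,0.2]]]'; done | grep -E "pos|time|orie"; python3 - <<'E'
from h import *
T=arm.grab_frame("top")
for c,z,rt in(('blue',.047,(250,240,295,280)),('brass',.045,(250,282,290,315)),('red',.043,(292,245,330,280))):
    print(c,[np.round(onz("top",a[0],z),4) for a in hole(T,c,rt)])
S=arm.grab_frame('side'); cv2.imwrite('pics/c4.png',np.vstack([T[:,:,::-1][180:330,150:420],S[:,:,::-1][130:280,150:420]]).repeat(2,0).repeat(2,1))
plan([.52,.2803,.19],98.1)
E
```

```text
position: [0.5442, 0.1148, 0.1184]
time: 45.32
position: [0.5447, 0.1141, 0.1186]
orientation: [0.0, 0.708, 0.706, 0.0]
time: 47.08
position: [0.5447, 0.1141, 0.1185]
orientation: [-0.0, 0.708, 0.706, -0.0]
blue [array([0.5418, 0.0383, 0.047 ])]
brass [array([0.4659, 0.0605, 0.045 ])]
red [array([ 0.5446, -0.0364,  0.043 ])]
t 47.175 pos [0.5447 0.1141 0.1186] shift [ 1.661 -0.251 -0.715] turn [-0.      0.     -0.2729]
```

View pics/c4.png

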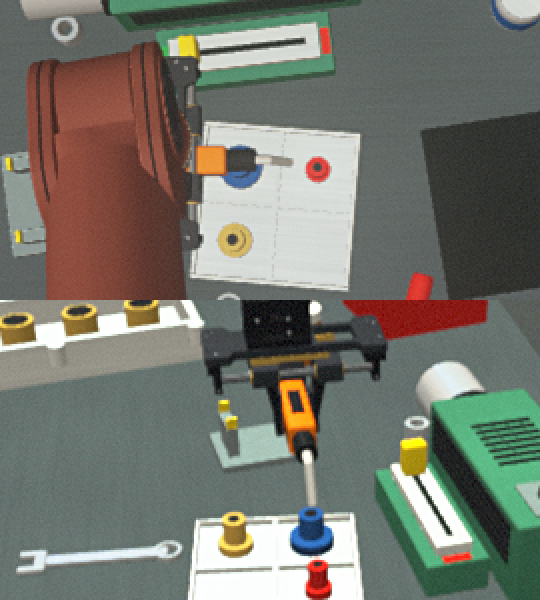

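The nozzle is aimed at the plug and all the parts still stand. Next I return the wand to its cradle.

```bash
python3 -m handwheel '[[[0.2,0,-0.4,0,0,0,0.2],[0.5,-0.1,-0.7,0,0,0,0.2],[0.9,-0.12,-0.72,0,0,0,0.2],[0.9,-0.12,-0.72,0,0,0,0.2]]]'|grep pos; python3 -m handwheel '[[[0.3,-0.1,0,0,0,-0.02,0.2],[0.6,-0.13,0,0,0,-0.045,0.2],[0.76,-0.13,0,0,0,-0.07,0.2],[0.76,-0.13,0,0,0,-0.095,0.2],[0.76,-0.13,0,0,0,-0.12,0.2],[0.76,-0.13,0,0,0,-0.145,0.2],[0.76,-0.13,0,0,0,-0.17,0.2],[0.76,-0.13,0,0,0,-0.195,0.2],[0.76,-0.13,0,0,0,-0.22,0.2],[0.76,-0.13,0,0,0,-0.245,0.2],[0.76,-0.13,0,0,0,-0.272,0.2],[0.76,-0.13,0,0,0,-0.272,0.2],[0.76,-0.13,0,0,0,-0.272,0.2],[0.76,-0.13,0,0,0,-0.272,0.2]]]'; python3 - <<'E'
from h import *
plan([.52,.2803,.05],98.1)
E
```

```text
position: [0.5321, 0.2084, 0.1907]
time: 49.42
position: [0.5201, 0.28, 0.1905]
orientation: [-0.0, -0.067, 0.998, -0.0]
force: [0.1, -0.4, -3.9]
width: 0.0298
grasp_force: 35.0
t 49.425 pos [0.5201 0.28   0.1905] shift [1.000e-03 4.000e-03 1.405e+00] turn [-0.     -0.     -0.0013]
```

```bash
python3 -m handwheel '[[[0,0.004,0.4,0,0,-0.0013,0.2],[0,0.004,0.8,0,0,-0.0013,0.2],[0,0.004,0.95,0,0,-0.0013,0.2],[0,0.004,0.95,0,0,-0.0013,0.2],[0,0.004,0.95,0,0,-0.0013,0.2]]]'|grep pos; python3 -m handwheel '[[[0,0,0.15,0,0,0,0.2],[0,0,0.25,0,0,0,0.2],[0,0,0.35,0,0,0,0.2],[0,0,0.42,0,0,0,0.2],[0,0,0.46,0,0,0,0.2],[0,0,0.46,0,0,0,0.2],[0,0,0.46,0,0,0,0.2]]]'
```

```text
position: [0.5211, 0.2811, 0.0973]
time: 50.92
position: [0.5202, 0.2807, 0.0499]
orientation: [0.0, -0.072, 0.997, 0.0]
force: [-0.6, 0.4, -3.7]
width: 0.0298
grasp_force: 35.0
```

```bash
python3 -m handwheel '[[[0,0,0.01,0,0,0,0.2],[0,0,0.015,0,0,0,0.2],[0,0,0.015,0,0,0,0.2]]]'; python3 -m handwheel '[[[0,0,0,0,0,0,0.8],[0,0,0,0,0,0,0.8],[0,0,0,0,0,0,0.8],[0,0,0,0,0,0,0.8],[0,0,-0.3,0,0,0,0.8],[0,0,-0.7,0,0,0,0.8],[0,0,-1,0,0,0,0.8],[0,0,-1,0,0,0,0.8]]]'; python3 - <<'E'
from h import *
plan([.6745,.1027,.15],95.4)
E
```

```text
time: 51.3
position: [0.5202, 0.2807, 0.0486]
orientation: [0.0, -0.072, 0.997, 0.0]
force: [-2.6, -0.6, 4.6]
width: 0.0299
grasp_force: 35.0
time: 52.3
position: [0.5215, 0.2813, 0.1507]
orientation: [0.002, -0.072, 0.997, 0.001]
force: [0.3, -0.3, -1.1]
width: 0.0695
grasp_force: 0.0
t 52.3 pos [0.5215 0.2813 0.1507] shift [-1.258 -1.987  0.008] turn [0.0004 0.0006 0.0079]
```

```bash
python3 -m handwheel '[[[-0.3,-0.5,0,0,0,0,0.55],[-0.63,-0.99,0,0,0,0,0.55],[-0.63,-0.99,0,0,0,0,0.55]]]'|grep pos; python3 -m handwheel '[[[-0.3,-0.5,0,0,0,0,0.55],[-0.63,-0.99,0,0,0,0.0075,0.55],[-0.63,-0.99,0,0,0,0.0075,0.55],[-0.63,-0.99,0,0,0,0.0075,0.55],[-0.63,-0.99,0,0,0,0.0075,0.55]]]'; python3 - <<'E'
from h import *
T=arm.grab_frame("top");S=arm.grab_frame('side'); cv2.imwrite('pics/c5.png',np.vstack([T[:,:,::-1][180:330,130:400],S[:,:,::-1][130:280,150:420]]).repeat(2,0).repeat(2,1))
plan([.6745,.1027,.063],95.4)
E
```

```text
position: [0.599, 0.1855, 0.147]
time: 53.3
position: [0.6723, 0.1047, 0.1476]
orientation: [-0.0, -0.05, 0.999, 0.0]
force: [0.2, -0.9, 0.4]
width: 0.048
grasp_force: 0.0
t 53.4 pos [0.6725 0.1043 0.148 ] shift [-0.018 -0.018  0.85 ] turn [ 0.0001 -0.0001  0.0008]
```

View pics/c5.png

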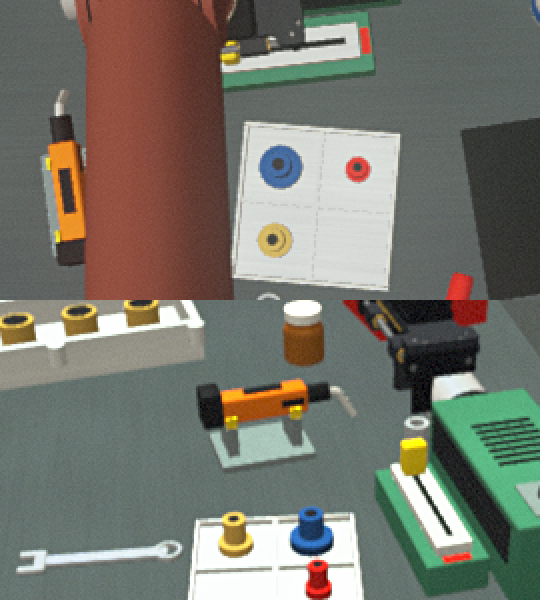

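The wand rests in its cradle as it did at the start, the three parts stand in their pockets, and the gate is still open. Now I shut the gate.

```bash
python3 -m handwheel '[[[-0.02,-0.02,0.3,0,0,0,0.55],[-0.02,-0.02,0.6,0,0,0,0.55],[-0.02,-0.02,0.85,0,0,0,0.55],[-0.02,-0.02,0.85,0,0,0,0.55],[-0.02,-0.02,0.85,0,0,0,0.1],[-0.02,-0.02,0.85,0,0,0,0.1],[-0.02,-0.02,0.85,0,0,0,0.1],[-0.02,-0.02,0.85,0,0,0,0.1],[-0.02,-0.02,0.85,0,0,0,0.1]]]' 15;  python3 -m handwheel '[[[0,-0.2,0,0,0,0,0.1],[0,-0.4,0,0,0,0,0.1],[0,-0.6,0,0,0,0,0.1],[0,-0.8,0,0,0,0,0.1],[0,-1,0,0,0,0,0.1],[0,-1,0,0,0,0,0.1]]]'; python3 -m handwheel '[[[0,-0.1,0,0,0,0,0.1],[0,-0.17,0,0,0,0,0.1],[0,-0.2,0,0,0,0,0.1],[0,-0.23,0,0,0,0,0.1],[0,-0.23,0,0,0,0,0.1]]]'
```

```text
time: 54.52
position: [0.6757, 0.1012, 0.0638]
orientation: [0.0, -0.048, 0.999, 0.0]
force: [-0.9, 0.4, 5.7]
width: 0.0197
grasp_force: 15.0
time: 55.28
position: [0.6848, -0.0017, 0.0637]
orientation: [-0.0, -0.047, 0.999, -0.001]
force: [-3.2, -1.8, 9.1]
width: 0.02
grasp_force: 15.0
time: 55.9
position: [0.6862, -0.0171, 0.0637]
orientation: [-0.001, -0.05, 0.999, 0.003]
force: [-10.5, 9.2, 12.7]
width: 0.0198
grasp_force: 15.0
```

Shut: it has run back to its starting y (-0.017) and presses on the stop. I release it, rise and check.

```bash
python3 -m handwheel '[[[0,0.02,0,0,0,0,0.5],[0,0.02,0,0,0,0,0.5],[0,0.02,0,0,0,0,0.5],[0,0.02,-0.4,0,0,0,0.5],[0,0.02,-0.9,0,0,0,0.5],[0,0.02,-0.9,0,0,0,0.5]]]'; python3 -m handwheel '[[[0.3,-0.4,0,0,0,0,0.5],[0.6,-0.9,-0.3,0,0,0,0.5],[0.6,-0.9,-0.3,0,0,0,0.5],[0.6,-0.9,-0.3,0,0,0,0.5]]]' | grep pos; python3 -m handwheel '[[[0,-0.4,0,0,0,0,0.5],[0,-0.9,0,0,0,0,0.5],[0,-0.9,0,0,0,0,0.5],[0,-0.9,0,0,0,0,0.5],[0,-0.9,0,0,0,0,0.5]]]' | grep pos; python3 - <<'E'
from h import *
T=arm.grab_frame("top");S=arm.grab_frame('side')
for q in blobs(T,'yellow',(225,180,320,215))[1]: print("gate",cv2.boundingRect(q))
for c,z,rt in(('blue',.047,(250,240,295,280)),('brass',.045,(250,282,290,315)),('red',.043,(292,245,330,280))):
    print(c,[np.round(onz("top",a[0],z),4) for a in hole(T,c,rt)])
k=blobs(T,'orange',(145,180,200,320))[1][0]; print("handle",cv2.minAreaRect(k))
cv2.imwrite('pics/c6.png',np.vstack([T[:,:,::-1][150:330,130:450],S[:,:,::-1][130:250,150:470]]).repeat(2,0).repeat(2,1))
E
```

```text
time: 56.65
position: [0.6896, -0.0205, 0.1578]
orientation: [0.004, -0.048, 0.999, -0.0]
force: [0.0, 0.0, -0.4]
width: 0.043
grasp_force: 0.0
position: [0.6359, -0.115, 0.1826]
position: [0.6453, -0.202, 0.1824]
gate (294, 191, 8, 14)
blue [array([0.55  , 0.0521, 0.047 ])]
brass [array([0.4659, 0.0605, 0.045 ])]
red [array([ 0.5447, -0.0365,  0.043 ])]
handle ((164.52552795410156, 274.69403076171875), (49.10307693481445, 14.532632827758789), 82.50414276123047)
```

View pics/c6.png

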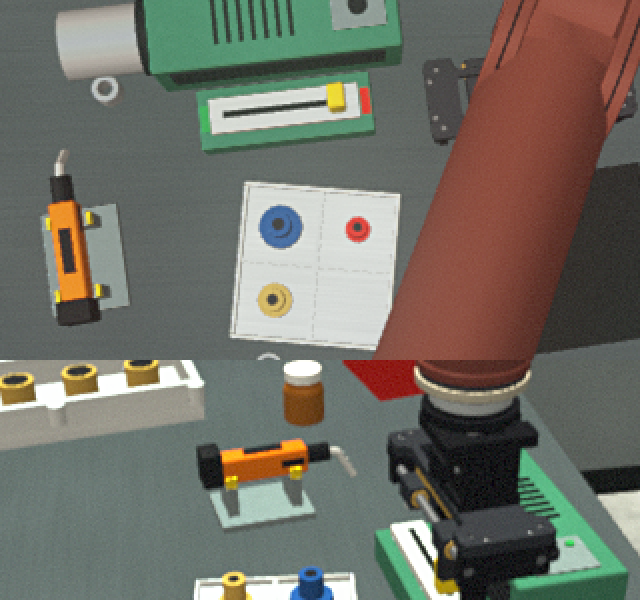

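The gate (crop 336,97) is at the red end, the wand is in its cradle, the three parts are in their pockets, and the gripper is clear at z 0.18.

```bash
python3 -c "
from plant import arm
print(arm.hand_in())"
```

```text
the job is handed in; nothing more can be done
None
```

I handed the job in at about 58 s; the plant gave no verdict. The pulley, bush and plug (no gear was present) stand one to a pocket and were each blown over 3 s in that order, the wand is back in its cradle, the gate is shut, and neither the socket nor the grease can was touched.

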